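# Make up two practical kits at the chemistry bench

## Robot

A 6-joint arm with a two-finger parallel gripper is mounted at the origin on the work surface. World frame = base frame: x ahead of the robot, y to its left, z up, the work surface at z = 0. Lengths are in mm, angles in rad, forces in N, time in s.
With the tool pointing down it reaches from about 275 to 825 mm from the base axis. Payload 4.9 kg.
Tool frame: the origin (TCP) lies at the very end of the fingers, on their centre line; the grasp point (between the pads) lies 19 mm behind it; z points along the fingers, y is the line along which they close (so a half turn about z gives the same grasp; the last joint's range is limited). The gripper opens to 85 mm and grips with 20 to 120 N. Pads are 22 mm wide; open, the fingers measure 114 mm over their backs; the gripper's body (76 mm by 85 mm) begins 54 mm behind the grasp point. The pads swing forward as they close: fully open they stand 13 mm farther back than shut.
Start: joints at [-1.248, 0.326, -0.193, 1.052, 0, 1.437], TCP at [242.607, -493.62, 231.281] pointing down, gripper open.
Joint ranges: [-2.65, 2.65], [-0.97, 1.79], [-1.3, 1.35], [-1.93, 2.1], [-1.47, 1.37], [-3.14, 3.14]. Speed limits (rad/s): [2.57, 2.57, 3.14, 3.14, 3.14, 3.14].

## Interface

Orientations are given as [roll, pitch, yaw] about the fixed x, y, z axes, in that order (R = Rz(yaw) Ry(pitch) Rx(roll)).
In Python, from bench import bot, solve_ik, imaging gives the robot as it stands. Calls block until the motion is done:
- bot.move_ptp(position, orientation): joint-space move of the TCP to a pose.
- bot.movel(position, rot=None, max_speed=150, threshold=None): straight line of the TCP; rot=None keeps the orientation; max_speed is the mean speed in mm/s. With threshold (N) it stops when the force on the tool has changed by that much, and returns True; else False.
- bot.move_j(angles): joint-space move.
- bot.grip(opening, effort=None): opening from 0.0 (shut) to 1.0 (fully open); effort is the grip in N (None keeps the last); returns when the fingers have stopped.
- bot.dwell(seconds).
- solve_ik(position, orientation): joint angles nearest the present ones, or None.
- bot.get_state(): the state.
- imaging.capture(name): name is "scene" or "top" or "wrist"; returns the picture (400x640x3 uint8, blue, green, red); there is no depth.
- imaging.camera_model(name): a dict with "K" (3x3 intrinsics, pixels), "k1" (the pictures are not rectified: a ray, as slopes to the right and down, at radius r is drawn at 1 + k1 r^2 times it, then the intrinsics apply), "position" and "rotation" of the camera in the world. Camera axes: x right, y up, looking along -z (the intrinsics and any distortion apply to the point x, -y, -z); pixel columns grow to the right and rows downward; lengths in mm; the calibration is good to about 2 mm. A picture is of the moment at which its call begins: read the wrist's pose just before it. camera_model takes no time and is no camera call; for the wrist camera it gives the pose at the moment of the call.
A pose or a line that the arm cannot do raises bot.IKError and nothing moves.
- bot.sign_off(): hands the job in; it is judged then, once.
The state is a dict: "t": time; "qpos": joint angles; "joint_velocities": joint speeds; "effort": joint torques, N m; "tcp_pos": TCP position; "orientation": TCP orientation; "contact_force": force on the tool from outside, world axes, zero at the start; "wrist_torque": the same for the moment, N m; "opening": opening from 0.0 (shut) to 1.0 (fully open); "gripper_force": force on a finger pad.
Only numpy, scipy, OpenCV 4.12 (cv2) and the standard library are available. Lean on these libraries where they do the work, as an engineer would, in place of code of your own. Each camera call takes 0.05 s, during which the arm holds its last target. There are 200 camera calls.

## Task

Make up the two kits for the next practical: in the steel box, stand the porcelain crucible in the wide bay and the aluminium moisture tin in the narrow bay, then put the heavy steel lid on, resting one edge on the box's rim with the opposite edge still held well up and then pivoting it down until it lies fully closed. In the open white tray, put the cork ring in the middle of the empty square bay and stand the round-bottomed flask upright on it. Set things down, do not let them drop, and leave the beaker that stands among them where it is.

Things in the scene. Friction and masses are not known exactly. Their poses are not given: they have to be found in the camera images.
- box: Open steel box, fixed, 136 (x) by 206 (y) by 62 high, walls and floor 3 mm. Origin: centre of its underside, z up; turned at most 0.2 rad from the world axes. A partition (top 43 mm up) makes two bays, each 130 long in x: the narrow bay (73 mm in y) is centred at y = -63 mm, the wide bay (124 mm in y) at y = +38 mm.
- lid: Loose steel lid, 0.36-0.56 kg, lying handle up. Flange 144 (x) by 214 (y), z = 5 to 8 mm; below it a panel 108 by 178 that enters the box with 11 mm play. Origin: centre of the panel's underside, z up. Handle: dark bar along y over the centre, 84 long, 12 wide, z = 24 to 36 mm, on posts at y = +-36. Same both ways round. Closed: origin 57 mm straight above the box's origin, y along the box's y.
- tray: White plastic tray, fixed, 126 (x) by 169 (y) by 20 high, walls and floor 3 mm, z up. A partition divides it into an empty square bay (120 by 120 inside) and a narrow bay on the +y side that already holds a spatula, a stir bar and a stopper (they stay). Origin: on the underside, below the centre of the square bay (the tray reaches from y = -63 to +106 mm).
- cork_ring: Cork ring for round-bottomed flasks, loose, 66 outside diameter, 32 hole, 26 high, lying flat; about 25 g. Origin: centre of its underside, z up.
- flask: Round-bottomed flask, amber glass, loose, upright, 60 g. Bulb 51 diameter, neck 22 diameter from 50 to 88 mm, rim 26 diameter from 88 to 95 mm above the origin. Origin: lowest point of the bulb, z along the neck. It starts in a black rubber ring (86 diameter, 22 high, fixed), origin 16 mm above the bench. Seated on the cork ring, its origin is 20 mm above that ring's underside.
- crucible: White porcelain crucible, loose, open cup 48 diameter at the rim tapering to 34 at the base, 40 high, about 50 g. Origin: centre of its underside, z up.
- tin: Round aluminium moisture tin with its cap on, loose, 50 diameter below, 52 from 20 mm up, 36 high, about 60 g. Origin: centre of its underside, z up.
- beaker: Clear glass beaker, 50 diameter, 70 high, standing among the task's things; loose, to be left alone. Origin: centre of its underside.
Not all that is in view belongs to the job. Of the things that look like the cork_ring, take the one that is farthest to the robot's right at the start.

How it is judged:
By the outcome, as a careful person would: the job done as asked, in the order asked, and still so for the second after the job is handed in, with the robot touching nothing.
It also fails if it takes over 128 s, if anything falls off the work surface, if the arm or the gripper's body presses on something with over 40 N, if the wrist force passes 120 N, or if a joint passes its speed limit or range.

## Working session

There is one attempt and no reset: what is moved stays moved. The work goes in short steps, each a Python script; the robot and the scene stay as the last script left them, time stands still between calls to the robot, and variables do not carry over. Pictures are saved under pics/ and viewed, at most 14 in all, crops included, and the job is handed in when it is done.

```bash
ls; mkdir -p pics; cat > h.py <<'E'
import numpy as np, cv2
from bench import bot, solve_ik, imaging
def ray(m,u,v):
    K=np.array(m["K"]);x=(u-K[0,2])/K[0,0];y=(v-K[1,2])/K[1,1]
    rd=np.hypot(x,y);r=rd
    for _ in range(30): r=rd/(1+m["k1"]*r*r)
    s=r/rd if rd>0 else 1
    d=np.array(m["rotation"])@np.array([x*s,-y*s,-1.]);return np.array(m["position"],float),d
def at(m,u,v,z):
    p,d=ray(m,u,v);return (p+d*(z-p[2])/d[2])[:2]
def proj(m,P):
    K=np.array(m["K"]);c=np.array(m["rotation"]).T@(np.array(P,float)-np.array(m["position"]))
    x,y=c[0]/-c[2],-c[1]/-c[2];f=1+m["k1"]*(x*x+y*y);return K[0,0]*x*f+K[0,2],K[1,1]*y*f+K[1,2]
E
python3 - <<'E'
from h import *
for n in("scene","top"):
    m=imaging.camera_model(n);cv2.imwrite(f"pics/{n}0.png",imaging.capture(n));print(n,m)
print(bot.get_state())
E
```

```text
pics
scene {'K': array([[406.48998026,   0.        , 318.09697462],
       [  0.        , 406.48998026, 206.65285898],
       [  0.        ,   0.        ,   1.        ]]), 'k1': 0.007657857751217874, 'position': array([819.42799429, 445.0771621 , 681.67759507]), 'rotation': array([ 0.7228802 , -0.01150584,  2.50104905])}
top {'K': array([[362.04512367,   0.        , 317.8172518 ],
       [  0.        , 362.04512367, 197.65054569],
       [  0.        ,   0.        ,   1.        ]]), 'k1': 0.011388620515122384, 'position': array([ 399.48754636,    4.76333653, 1003.14885674]), 'rotation': array([ 0.0640925 , -0.01415915, -1.54615522])}
{'t': 0.1, 'qpos': array([-1.24820120e+00,  3.26880753e-01, -1.93497979e-01,  1.05204744e+00,
        1.25153110e-05,  1.43660148e+00]), 'joint_velocities': array([ 4.82162574e-05, -1.51163507e-03,  1.64540736e-03, -3.59486339e-04,
        5.03224422e-04,  9.74881146e-04]), 'effort': array([ 7.40588457e-04, -4.44239581e+01,  2.63037103e+01,  7.87887111e-03,
       -1.59492597e-04, -5.97978499e-06]), 'tcp_pos': array([ 242.42891852, -493.0769505 ,  230.56883668]), 'orientation': array([-3.13997913e+00, -2.30464415e-04,  4.56789784e-01]), 'contact_force': array([ 0.5665685 , -0.44872759, -0.34175476]), 'wrist_torque': array([0.00292323, 0.02058449, 0.01444725]), 'gripper_force': 0.0, 'opening': 0.9974147556274855}
```

View pics/top0.png

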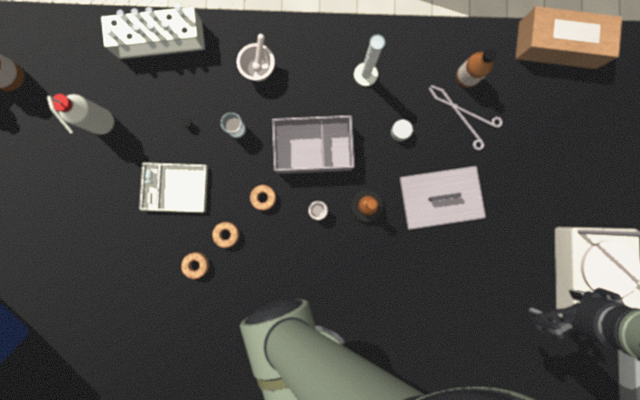

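View pics/scene0.png

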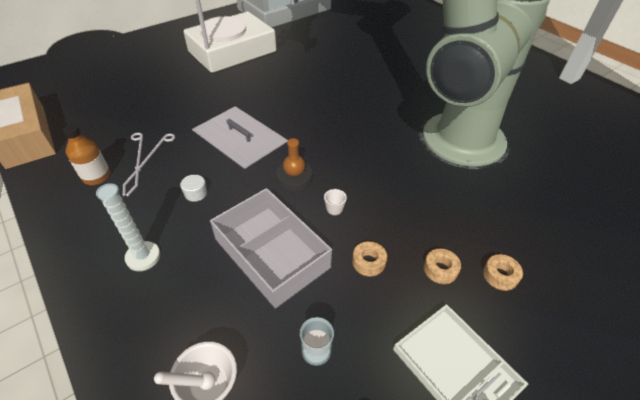

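The top view shows three cork-coloured rings, at (263,197), (225,235) and (195,265). The robot's right is −y, which is image right here, so the one meant is (263,197). The scene view shows it at (369,260). Also in the top view:
- box (313,143), wide bay on the left
- tray (173,188)
- flask (368,205)
- crucible (318,210)
- tin (402,130)
- lid (443,198)
- beaker (233,124)

I'll enlarge to confirm.

```bash
python3 - <<'E'
s=open('h.py').read()
s=s.replace("import numpy as np, cv2","import numpy as np, cv2\nfrom scipy.spatial.transform import Rotation as Ro\ndef RM(m): return Ro.from_euler('xyz',m['rotation']).as_matrix()").replace('np.array(m["rotation"])','RM(m)')
open('h.py','w').write(s)
E
python3 - <<'E'
from h import *
im=cv2.imread("pics/top0.png");m=imaging.camera_model("top")
c=im[105:285,130:500];cv2.imwrite("pics/crop.png",cv2.resize(c,None,fx=2.15,fy=2.15,interpolation=cv2.INTER_CUBIC))
for n,u,v,z in[("ring",263,197,26),("ring2",225,235,26),("ring3",195,265,26),("cruc",318,210,40),("tin",402,130,36),("flask",368,204,50),("beaker",233,124,70),("boxTL",272,117,62),("boxTR",353,116,62),("boxBR",354,171,62),("boxBL",274,173,62),("lidTL",401,178,8),("lidTR",476,167,8),("lidBR",485,216,8),("lidBL",410,229,8),("trayTL",144,163,20),("trayTR",208,164,20),("trayBR",207,213,20),("trayBL",139,211,20)]:
    print(n,at(m,u,v,z).round(0))
hsv=cv2.cvtColor(im,cv2.COLOR_BGR2HSV)
mk=cv2.inRange(hsv,(5,70,90),(22,255,255))
n,l,st,ce=cv2.connectedComponentsWithStats(mk)
for i in range(1,n):
    if st[i,4]>60: print("org",st[i],ce[i].round(1))
g=cv2.cvtColor(im,cv2.COLOR_BGR2GRAY)
n,l,st,ce=cv2.connectedComponentsWithStats((g>90).astype(np.uint8))
for i in range(1,n):
    if st[i,4]>60:
        pts=np.argwhere(l==i)[:,::-1].astype(np.float32);print("brt",st[i],ce[i].round(1),[np.round(x,1) for x in cv2.minAreaRect(pts)])
E
```

```text
ring [461. 140.]
ring2 [356. 238.]
ring3 [275. 314.]
cruc [429.  -9.]
tin [ 652. -231.]
flask [ 448. -140.]
beaker [646. 219.]
boxTL [670. 119.]
boxTR [679. -95.]
boxBR [ 533. -100.]
boxBL [522. 109.]
lidTL [ 524. -237.]
lidTR [ 560. -445.]
lidBR [ 425. -470.]
lidBL [ 384. -263.]
trayTL [545. 466.]
trayTR [547. 294.]
trayBR [414. 290.]
trayBL [415. 472.]
org [ 516    6  107   53 3435] [567.5  32.3]
org [466  52  25  26 418] [476.8  64.7]
org [249 184  27  27 484] [262.1 196.9]
org [358 195  20  19 281] [367.5 204.2]
org [212 221  27  27 499] [224.7 234.2]
org [181 252  27  28 524] [193.8 265.2]
brt [    0     0   640    59 15803] [369.2  20. ] [array([319.5,  29. ]), array([ 58., 639.]), np.float64(90.0)]
brt [ 236   33   39   48 1266] [255.4  60. ] [array([254.2,  59.4]), array([42.9, 38.5]), np.float64(63.4)]
brt [353  34  33  53 908] [369.4  62. ] [array([371.8,  60.4]), array([24.1, 53.7]), np.float64(26.6)]
brt [457  52  26  34 478] [469.7  68.7] [array([469.5,  67.3]), array([23.1, 34.5]), np.float64(11.3)]
brt [  0  55  16  32 348] [ 6.2 71.5] [array([ 7.5, 70.5]), array([31.,
[... 1085 characters left out ...]
 [224.5 234.3] [array([224.5, 234.5]), array([25., 25.]), np.float64(90.0)]
brt [ 554  226   86  174 7500] [603.3 280. ] [array([596.5, 312.5]), array([173.,  85.]), np.float64(90.0)]
brt [181 252  26  27 481] [193.6 265.2] [array([193.5, 265. ]), array([26., 25.]), np.float64(90.0)]
brt [ 240  300  175  100 8969] [310.8 364. ] [array([327. , 349.5]), array([174.,  99.]), np.float64(0.0)]
brt [598 306  16  28 121] [602.4 317.9] [array([602.9, 317.8]), array([ 8.5, 30. ]), np.float64(24.8)]
brt [555 324  17  11  97] [562.9 328.4] [array([562.9, 328. ]), array([ 7.1, 16.9]), np.float64(57.5)]
brt [492 388  41  12  93] [513.6 393.7] [array([512.1, 393.2]), array([41.5,  3.3]), np.float64(17.4)]
```

View pics/crop.png

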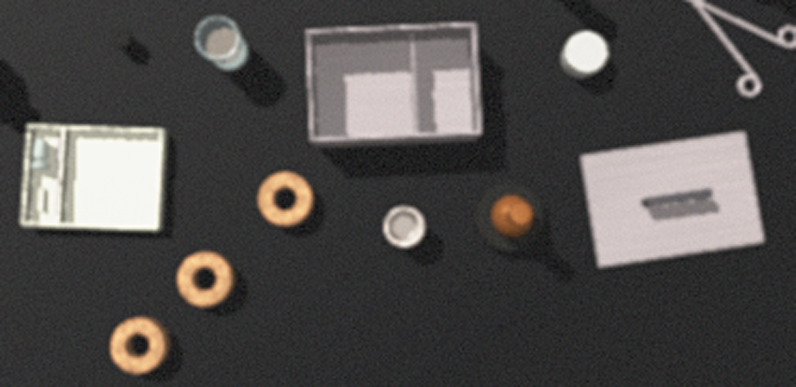

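Crop confirms: three alike rings; the one at top-view (263,197) (y≈140) is the farthest right and is the one meant. Next is a wrist survey over the box-job items.

```bash
python3 - <<'E'
from h import *
import pickle
Y=np.pi/2
D={}
def snap(n,p,yaw):
    bot.move_ptp(p,[np.pi,0,yaw]); m=imaging.camera_model("wrist"); im=imaging.capture("wrist"); D[n]=(m,im)
    s=bot.get_state();print(n,round(s["t"],2),s["tcp_pos"].round(1),np.array(m["position"]).round(0),np.round(m["rotation"],2),s["qpos"].round(2))
m=imaging.camera_model("wrist");print(m["K"],m["k1"])
snap("lid",[473,-354,300],-Y+.18)
snap("flask",[448,-140,300],-Y)
snap("tin",[652,-231,240],-Y+.05)
snap("box",[601,8,320],-Y+.05)
snap("tray",[480,370,300],-Y)
snap("ring",[461,140,240],-Y)
snap("cruc",[429,-9,240],-Y+.05)
pickle.dump(D,open("d.pkl","wb"))
k=list(D);I=[cv2.resize(D[n][1],(400,250)) for n in k]; I.append(I[0]*0)
for i in range(7): cv2.putText(I[i],k[i],(5,15),0,.5,(0,0,255))
cv2.imwrite("pics/m1.png",np.vstack([np.hstack(I[0:2]),np.hstack(I[2:4])]))
cv2.imwrite("pics/m2.png",np.vstack([np.hstack(I[4:6]),np.hstack(I[6:8])]))
E
```

```text
[[360.23775633   0.         315.20288578]
 [  0.         360.23775633 198.25271031]
 [  0.           0.           1.        ]] -0.04068452514268513
lid 3.45 [ 472.9 -354.1  300. ] [ 485. -420.  443.] [-0.26  0.   -2.96] [-0.77  0.37  0.05  1.25 -0.   -2.52]
flask 4.37 [ 448.7 -141.2  300.2] [ 449. -207.  443.] [-0.26  0.    3.14] [-0.46  0.14 -0.26  1.17 -0.   -2.03]
tin 5.34 [ 651.4 -231.2  240.8] [ 655. -298.  383.] [-0.26 -0.   -3.09] [-0.45  0.6   0.26  1.23 -0.   -2.07]
box 6.4 [601.2   6.7 319.4] [605. -59. 462.] [-0.26  0.   -3.09] [-0.11  0.39  0.12  1.3  -0.   -1.73]
tray 7.88 [481.  368.9 300. ] [481. 302. 443.] [-0.26  0.    3.14] [ 0.53  0.4   0.09  1.26 -0.   -1.04]
ring 8.87 [462.  140.8 240.6] [462.  74. 383.] [-0.27  0.    3.14] [ 0.14  0.19 -0.35  1.03  0.   -1.43]
cruc 9.57 [429.8  -8.1 240.2] [433. -75. 383.] [-0.26  0.   -3.09] [-0.19  0.1  -0.47  1.01  0.   -1.81]
```

View pics/m1.png

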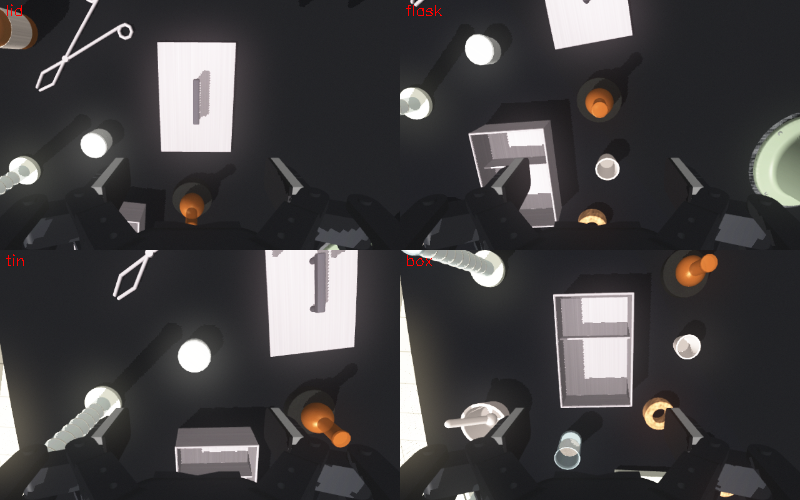

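View pics/m2.png

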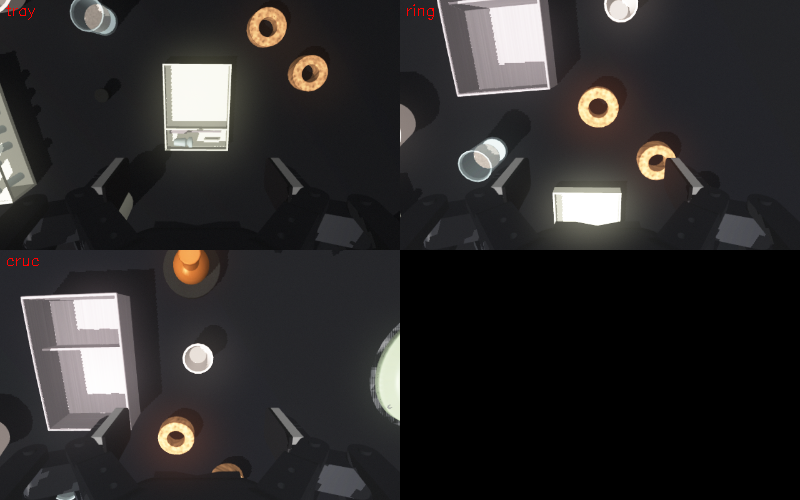

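Survey shows everything cleanly, with the camera within the footprints of box, lid and tray. Full-resolution pixel is 1.6× mosaic pixel. Now I'll extract the poses.

```bash
cat > ex.py <<'E'
from h import *
def comp(mask,seed):
    mask=mask.copy();n,l,st,ce=cv2.connectedComponentsWithStats(mask)
    ids=[i for i in range(1,n) if st[i,4]>150]
    ys=[(np.min(np.hypot(*(np.argwhere(l==i)[:,::-1]-np.array(seed)).T)),i) for i in ids]
    i=min(ys)[1];c,_=cv2.findContours((l==i).astype(np.uint8),cv2.RETR_EXTERNAL,cv2.CHAIN_APPROX_NONE)
    return max(c,key=len)
def cast(m,c,z): return np.array([at(m,u,v,z) for u,v in c.reshape(-1,2)],np.float32)
def rect(m,im,seed,z,th=110):
    c=comp((cv2.cvtColor(im,cv2.COLOR_BGR2GRAY)>th).astype(np.uint8),seed)
    P=cast(m,cv2.convexHull(c),z);(cx,cy),(a,b),t=cv2.minAreaRect(P)
    if a>b:t+=90   # short side direction
    t=(t+90)%180-90
    return np.array([cx,cy]).round(1),round(np.radians(t),3),round(min(a,b),1),round(max(a,b),1)
def ext(m,im,seed,z,org=False,th=110):
    mk=cv2.inRange(cv2.cvtColor(im,cv2.COLOR_BGR2HSV),(3,90,50),(25,255,255)) if org else (cv2.cvtColor(im,cv2.COLOR_BGR2GRAY)>th).astype(np.uint8)
    P=cast(m,comp(mk,seed),z);(c,r)=cv2.minEnclosingCircle(P)
    return "min",P.min(0).round(1),"max",P.max(0).round(1),"circ",np.round(c,1),round(r,1)
E
python3 - <<'E'
from ex import *
import pickle
D=pickle.load(open("d.pkl","rb"))
for th in(70,110,150):
  print("lid",rect(*D["lid"],(280,150),8,th));print("box",rect(*D["box"],(258,150),62,th));print("tray",rect(*D["tray"],(320,150),20,th))
for th in (80,130):
  print("tin",ext(*D["tin"],(310,168),36,th=th));print("cruc",ext(*D["cruc"],(300,168),40,th=th))
print("ring",ext(*D["ring"],(300,171),26,True))
print("ringb",ext(*D["ring"],(300,171),26,th=100))
print("ring2view",ext(*D["cruc"],(260,300),26,True))
print("flask bulb z41",ext(*D["flask"],(320,150),41.5,True))
print("flask rim z111",ext(*D["flask"],(320,150),111,True))
E
```

```text
lid (array([ 474.8, -350.8]), np.float64(0.172), 146.5, 215.8)
box (array([605.4,  11. ]), np.float64(0.07), 139.0, 208.8)
tray (array([482.6, 387.6]), np.float64(-0.01), 128.3, 170.3)
lid (array([ 474.7, -351.1]), np.float64(0.173), 145.5, 214.9)
box (array([605.4,  10.9]), np.float64(0.07), 138.4, 208.5)
tray (array([482.5, 387.7]), np.float64(-0.009), 127.4, 169.6)
lid (array([ 474.5, -351. ]), np.float64(0.173), 144.7, 214.6)
box (array([605.2,  11.1]), np.float64(0.07), 137.6, 207.7)
tray (array([482.4, 387.5]), np.float64(-0.01), 126.8, 169.3)
tin ('min', array([ 630. , -260.8], dtype=float32), 'max', array([ 682.2, -207. ], dtype=float32), 'circ', array([ 656.2, -233.7]), 27.4)
cruc ('min', array([405.2, -31. ], dtype=float32), 'max', array([453.7,  16.8], dtype=float32), 'circ', array([429.3,  -7. ]), 24.4)
tin ('min', array([ 630.2, -259.9], dtype=float32), 'max', array([ 682.1, -207. ], dtype=float32), 'circ', array([ 655.8, -233.3]), 26.8)
cruc ('min', array([405.4, -30.9], dtype=float32), 'max', array([452.8,  16.7], dtype=float32), 'circ', array([429.4,  -7. ]), 24.3)
ring ('min', array([416.1,  93.7], dtype=float32), 'max', array([494.2, 178.9], dtype=float32), 'circ', array([455.3, 137.2]), 43.5)
ringb ('min', array([428.5, 110.1], dtype=float32), 'max', array([494.1, 175.7], dtype=float32), 'circ', array([460.7, 143.1]), 33.5)
ring2view ('min', array([414.5,  88.3], dtype=float32), 'max', array([493.6, 176.2], dtype=float32), 'circ', array([452.4, 134.2]), 46.0)
flask bulb z41 ('min', array([ 420.1, -164.8], dtype=float32), 'max', array([ 470.9, -111.2], dtype=float32), 'circ', array([ 445.6, -138.1]), 27.4)
flask rim z111 ('min', array([ 425.1, -172.1], dtype=float32), 'max', array([ 467.1, -127.9], dtype=float32), 'circ', array([ 446.1, -150.1]), 22.6)
```

```bash
cat >> h.py <<'E'
Y=np.pi/2
def st(tag=""):
    s=bot.get_state();print(tag,round(s["t"],1),s["tcp_pos"].round(1),"op",round(s["opening"],3),"gf",round(s["gripper_force"],1),"F",s["contact_force"].round(1));return s
def pick(x,y,z,yaw,op,eff,lift):
    bot.grip(op); bot.move_ptp([x,y,z+65],[np.pi,0,yaw]); bot.movel([x,y,z],max_speed=90); bot.grip(0,eff); st("gripped")
    bot.movel([x,y,lift],max_speed=150); st("lifted")
def place(x,y,z,yaw,op,hi,up):
    bot.move_ptp([x,y,hi],[np.pi,0,yaw]); bot.movel([x,y,z+12],max_speed=120); bot.dwell(.15)
    h=bot.movel([x,y,z-4],max_speed=18,threshold=2.5); st("down %s"%h)
    bot.grip(op); bot.movel([x,y,up],max_speed=130); st("released")
E
python3 - <<'E'
from h import *
b=.07
pick(429.4,-7,8,b-Y,.85,25,150)
place(602.7,48.9,11,b-Y,.75,160,190)
cv2.imwrite("pics/c1.png",imaging.capture("wrist"))
E
```

```text
gripped 11.8 [430.   -7.1   8.7] op 0.535 gf 24.7 F [-0.5  0.   5.6]
lifted 12.9 [428.7  -6.9 149.3] op 0.529 gf 25.7 F [-1.1 -0.4 -1.7]
down True 15.7 [602.5  48.9  11.8] op 0.533 gf 25.9 F [ 0.2 -0.7  4.3]
released 17.6 [602.1  48.9 189.1] op 0.748 gf 0.0 F [ 0.4  0.5 -1. ]
```

View pics/c1.png

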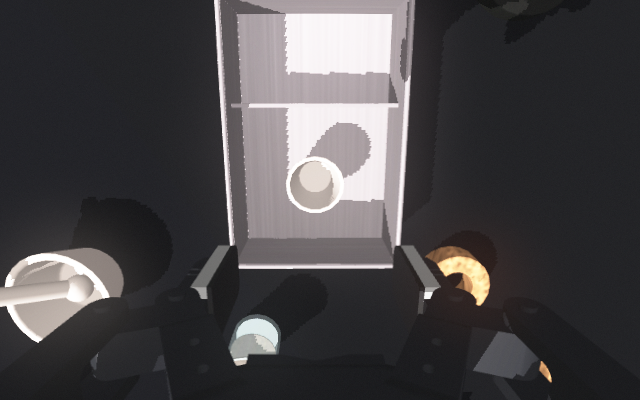

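Crucible stands upright at (315,185) in the wide bay. Tin next.

```bash
python3 - <<'E'
from h import *
import pickle
b=.07
pick(656.1,-233.3,6,b-Y,.85,30,150)
place(609.8,-51.8,9,b-Y,.75,160,210)
m=imaging.camera_model("wrist");im=imaging.capture("wrist");pickle.dump((m,im),open("d2.pkl","wb"));cv2.imwrite("pics/c2.png",im)
E
```

```text
gripped 20.3 [ 656.9 -233.7    7.3] op 0.594 gf 31.6 F [-0.9  0.9  4.5]
lifted 21.4 [ 655.3 -233.   148.7] op 0.593 gf 31.3 F [-0.3  0.5 -1.7]
down True 24.2 [609.7 -51.8  10.2] op 0.596 gf 31.7 F [-1.2  0.4  5.3]
released 26.2 [609.3 -51.7 209.1] op 0.749 gf 0.0 F [-0.8  0.7 -1.5]
```

View pics/c2.png

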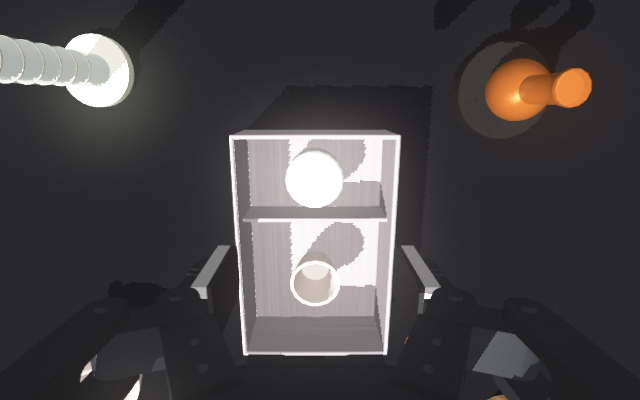

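Tin is at (314,180) in the narrow bay, standing. Now the lid: pick, tilt 24°, rest the near edge on the rim.

```bash
cat >> h.py <<'E'
BX=np.array([605.4,11.,0]);BY=.07;HT=12.5
def lidpose(th,dz=0,ht=HT,dx=0):
    Rb=Ro.from_euler('z',BY);Rt=Ro.from_euler('y',-th)   # -x edge low
    pv=np.array([-68,0,62.])
    o=pv+Rt.apply(np.array([68,0,-5+ht]))+[dx,0,dz]
    return BX+Rb.apply(o),(Rb*Rt*Ro.from_euler('xyz',[np.pi,0,-Y])).as_euler('xyz')
E
python3 - <<'E'
from h import *
T=np.radians(24)
for t in (T,0):
    for dz in(60,0): print(solve_ik(*lidpose(t,dz)))
l=.173
bot.grip(.6); bot.move_ptp([474.7,-351,90],[np.pi,0,l-Y]); bot.movel([474.7,-351,HT],max_speed=80)
bot.grip(0,90); st("grip"); bot.movel([474.7,-351,40],max_speed=60); st("up"); bot.movel([474.7,-351,190],max_speed=120); s=st("up2"); print(s["wrist_torque"])
E
```

```text
[-0.15246015  0.22130355 -0.65802511  0.28178229  0.08985911 -1.77457562]
[-0.15246015  0.31672851 -0.72762078  0.11676167  0.08985911 -1.77457562]
[-0.10368598  0.50830411 -0.18483493  0.87765729  0.         -1.7444823 ]
[-0.10368598  0.5726969  -0.24791088  0.75018855  0.         -1.7444823 ]
grip 29.4 [ 474.8 -351.3   13.2] op 0.118 gf 88.3 F [-1.4  1.   6.8]
up 30.0 [ 474.8 -351.    40.2] op 0.12 gf 87.7 F [-0.5  0.3 -4.2]
up2 31.4 [ 474.2 -350.5  189.1] op 0.122 gf 87.7 F [-0.  -0.  -3.9]
[-0.04914906  0.08695485 -0.03960918]
```

```bash
python3 - <<'E'
from h import *
T=np.radians(24)
p,r=lidpose(T,70); bot.move_ptp(p,r); bot.dwell(.2)
p,r=lidpose(T,10); bot.movel(p,r,max_speed=90); bot.dwell(.2); st("above")
p,r=lidpose(T,-8); h=bot.movel(p,r,max_speed=15,threshold=2.5); s=st("touch %s"%h)
dz=s["tcp_pos"]-lidpose(T,0)[0]; print(dz)
cv2.imwrite("pics/l1.png",np.hstack([imaging.capture("scene")[150:330,180:400],imaging.capture("top")[70:250,220:440]]).repeat(2,0).repeat(2,1)[:, :800])
E
```

```text
above 34.1 [597.1  10.3 107.4] op 0.115 gf 87.8 F [-0.1  0.3 -3.9]
touch True 34.8 [596.2  10.4  95.7] op 0.122 gf 88.4 F [-0.4  0.6  0.5]
[-2.63483585e-01 -6.85418344e-04 -8.22210068e-01]
```

View pics/l1.png

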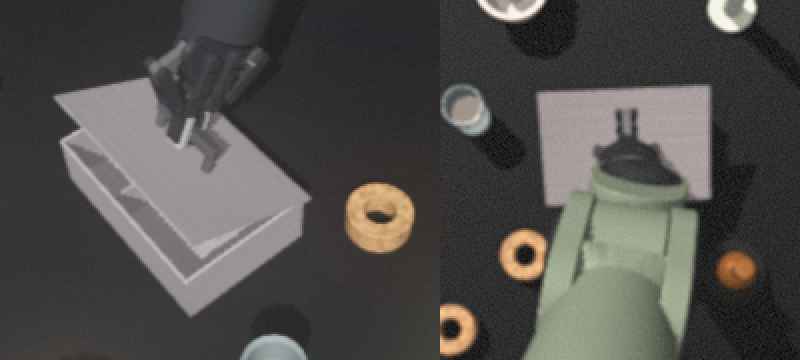

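The near (robot-side) edge rests on the rim at about (245,250)–(310,200), and the far edge is held up at (55,95). Pivoting down now.

```bash
python3 - <<'E'
from h import *
for t in np.radians([20,16,12,8,5,2.5,1]):
    p,r=lidpose(t,-1.2); bot.movel(p,r,max_speed=22)
    s=bot.get_state(); print(round(s["t"],1),np.degrees(t).round(1),s["contact_force"].round(1),s["tcp_pos"].round(1))
p,r=lidpose(0,-1.2); bot.movel(p,r,max_speed=10,threshold=12); st("flat")
bot.grip(.35); st("open")
p=p+[0,0,150]; bot.movel(p,max_speed=130); st("clear")
bot.move_ptp([480,60,330],[np.pi,0,-Y])
im=imaging.capture("top");im2=imaging.capture("scene")
cv2.imwrite("pics/l2.png",np.hstack([im2[150:330,180:400],im[70:250,220:440]]).repeat(2,0).repeat(2,1)[:, :800])
E
```

```text
35.3 20.0 [-2.7 -0.7  2.7] [598.   10.6  90.5]
35.7 16.0 [-1.7 -0.   2.3] [600.9  10.6  86.8]
36.0 12.0 [-0.5 -0.6  2.9] [602.7  10.8  82.4]
36.4 8.0 [-0.1  0.1  2.6] [604.   10.9  77.7]
36.7 5.0 [-0.4 -0.1  2.8] [604.7  10.9  74.2]
37.0 2.5 [0.6 0.3 2.3] [605.1  11.   71.2]
37.3 1.0 [-2.6  0.2  6. ] [605.3  11.   70.1]
flat 37.5 [605.   10.9  70.2] op 0.117 gf 89.0 F [-0.6  0.2  4.3]
open 37.8 [604.1  10.9  69.2] op 0.354 gf 0.0 F [ 0.6 -0.8  1. ]
clear 39.1 [604.8  11.  217.4] op 0.35 gf 0.0 F [-0.3 -0.4 -0.4]
```

View pics/l2.png

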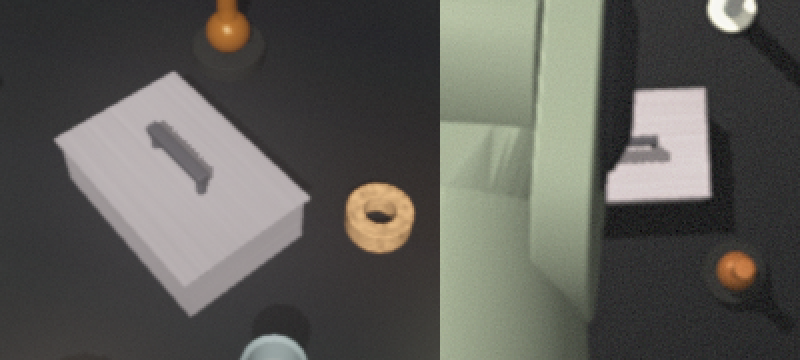

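The lid lies flat on the box with the handle at (180,155). Now the cork ring, touching the bench first to gauge the open finger tips.

```bash
python3 - <<'E'
from h import *
t=-.01
bot.grip(.95); x,y=461.2,142.8
bot.move_ptp([x,y,60],[np.pi,0,t-Y]); bot.movel([x,y,4],max_speed=80); bot.dwell(.15)
h=bot.movel([x,y,-14],max_speed=18,threshold=3); s=st("touch %s"%h); z=s["tcp_pos"][2]+8
bot.movel([x,y,z],max_speed=40); bot.grip(0,25); g=st("grip"); zg=g["tcp_pos"][2]
bot.movel([x,y,110],max_speed=120); st("lift"); print(zg)
m=imaging.camera_model("wrist");im=imaging.capture("wrist");cv2.imwrite("pics/r1.png",im)
place(482.3,366.1,zg+3,t-Y,.86,110,150)
bot.move_ptp([482,366-20,300],[np.pi,0,-Y])
m=imaging.camera_model("wrist");im=imaging.capture("wrist");cv2.imwrite("pics/r2.png",im)
from ex import ext,rect
print(ext(m,im,(320,150),29,True))
import pickle;pickle.dump((m,im),open("d3.pkl","wb"))
E
```

```text
touch True 43.4 [461.  142.8 -11.4] op 0.952 gf 2.6 F [-0.2 -1.   4.4]
grip 44.0 [461.1 142.8  -3.2] op 0.772 gf 26.7 F [-0.4 -0.4  4.5]
lift 45.1 [460.6 142.7 109.3] op 0.773 gf 27.9 F [ 0.  -0.9 -0.8]
-3.209403097998033
down True 47.8 [ 4.821e+02  3.660e+02 -2.000e-01] op 0.771 gf 28.2 F [-0.5 -0.3  4.9]
released 49.4 [481.7 365.8 149.1] op 0.857 gf 0.0 F [-0.6  0.  -0.8]
('min', array([320.4, 201.1], dtype=float32), 'max', array([396.4, 274.7], dtype=float32), 'circ', array([358.2, 236.5]), 41.2)
```

View pics/r2.png

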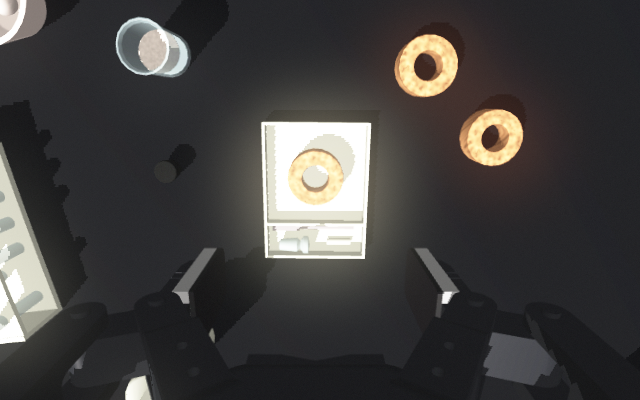

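The ring lies flat in the square bay, hole at (316,176). I'll measure its centre, then fetch the flask.

```bash
python3 - <<'E'
from h import *
import pickle
from ex import cast
m,im=pickle.load(open("d3.pkl","rb"))
mk=cv2.inRange(cv2.cvtColor(im,cv2.COLOR_BGR2HSV),(3,60,60),(28,255,255)); k=np.zeros_like(mk);k[140:212,280:352]=1;mk*=k
c,_=cv2.findContours(mk,cv2.RETR_EXTERNAL,cv2.CHAIN_APPROX_NONE);P=cast(m,max(c,key=len),29)
cx=(P[:,0].min()+P[:,0].max())/2; print(m["position"],P.min(0),P.max(0),cv2.minEnclosingCircle(P))
pick(445.7,-140.9,68,-.01-Y,.6,25,210)
E
```

```text
[482.15080232 279.22478782 442.32534797] [450.8161  331.45053] [514.1755 398.2386] ((483.29498291015625, 364.8481140136719), 33.43037796020508)
gripped 53.6 [ 446.1 -141.1   68.5] op 0.274 gf 24.3 F [-0.4 -0.8  2.5]
lifted 54.7 [ 445.1 -140.6  209.1] op 0.278 gf 25.0 F [-0.7  0.3 -1.1]
```

```bash
python3 - <<'E'
from h import *
place(482.5,365.4,75.5,-.01-Y,.5,200,190)
bot.move_ptp([470,250,300],[np.pi,0,-Y])
a=imaging.capture("wrist");b=imaging.capture("scene");cv2.imwrite("pics/f1.png",cv2.resize(np.hstack([a[:,200:520],b[200:,320:640].repeat(2,0).repeat(2,1)[:400,:640]]),(800,333)))
cv2.imwrite("pics/f2.png",b)
E
```

```text
down True 58.4 [482.7 365.5  75.7] op 0.275 gf 24.5 F [ 0.6 -0.1  3.2]
released 59.8 [482.  365.1 189.1] op 0.5 gf 0.0 F [-0.8 -1.  -0.8]
```

View pics/f1.png

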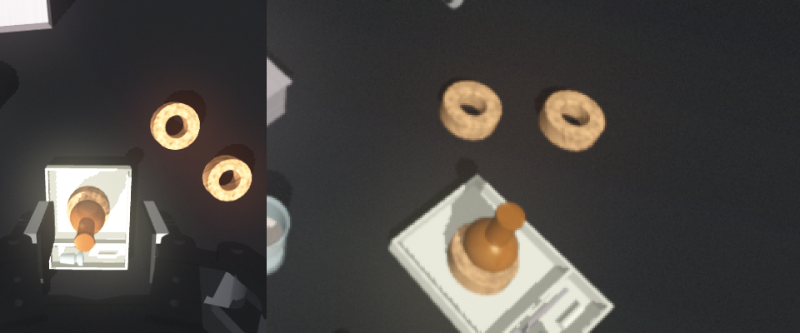

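View pics/f2.png

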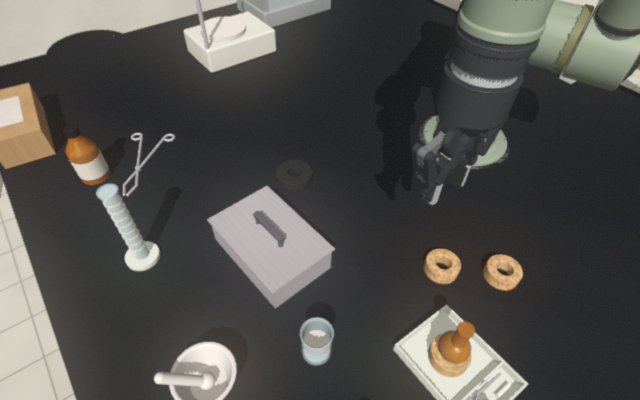

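The flask sits on the ring at (455,345) with its rim at (466,329). I'll compare the rim position against the projection of an upright flask.

```bash
python3 - <<'E'
from h import *
m=imaging.camera_model("scene")
for z in(48.5,114): print(z,np.round(proj(m,[482.5,365.4,z]),1))
im=cv2.imread("pics/f2.png");mk=cv2.inRange(cv2.cvtColor(im,cv2.COLOR_BGR2HSV),(3,150,40),(18,255,255));
ys,xs=np.where(mk[310:370,430:490]);print(xs.min()+430,xs.max()+430,ys.min()+310,ys.max()+310)
r=mk[320:338,455:480];y,x=np.where(r);print("rim",x.mean()+455,y.mean()+320)
E
```

```text
48.5 [452.5 345. ]
114 [463.9 327. ]
441 474 321 362
rim 464.9958158995816 330.163179916318
```

Bulb and rim are both shifted about 2 px the same way, which is calibration error, so the flask is upright. Handing in.

```bash
python3 -c "
from bench import bot
print(bot.sign_off(), bot.get_state()['t'])"
```

```text
the job is handed in; nothing more can be done
the job is handed in; nothing more can be done
```

Both kits are made up and handed in after about 61 s of the 128 s allowed: crucible and tin in the steel box with the lid pivoted closed, and the flask upright on the cork ring in the tray, with the beaker never touched.

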